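# Clip the wheel of the inclined vial mixer onto its shaft

## Robot

A 6-joint arm with a two-finger parallel gripper is mounted at the origin on the work surface. World frame = base frame: x ahead of the robot, y to its left, z up, the work surface at z = 0. Lengths are in m, angles in rad, forces in N, time in s.
With the tool pointing down it reaches from about 0.325 to 0.75 m from the base axis. Payload 7.6 kg.
Tool frame: the origin (TCP) lies on the centre line of the jaws, within the pads' length; the fingertips stand 14 mm ahead of it and the grasp point (between the pads) lies 5 mm behind it; z points along the fingers, y is the direction in which the jaws open and shut (so a half turn about z gives the same grasp; the last joint's range is limited). The gripper opens to 85 mm and grips with 20 to 120 N. Pads are 22 mm wide; open, the fingers measure 114 mm over their backs; the gripper's body (76 mm by 85 mm) begins 54 mm behind the grasp point. The pads swing forward as they close: fully open they stand 13 mm farther back than shut.
Start: joints at [-1.385, 0.052, 1.401, -0, 1.689, -0.07], TCP at [0.133, -0.508, 0.245] pointing down, gripper open.
Joint ranges: [-2.9, 2.9], [-0.91, 2.17], [0.12, 2.37], [-1.06, 4.2], [0.26, 2.73], [-2.93, 2.93]. Speed limits (rad/s): [2.57, 2.57, 3.01, 3.14, 3.14, 3.14].

## Interface

Orientations are given as a unit quaternion [x, y, z, w].
In Python, from rig import env, vision gives the robot as it stands.
- The arm moves only by the tool step_arm, never from a script. Its argument "increments" is a list of rows, each an object with "offset": the shift along the tool's x, y, z in m, a list of three; "dr": the turn, a rotation vector about the tool's x, y, z in degrees, a list of three; "gripper": the finger opening in m, from 0 to 0.0854. In form: [{"offset": [tx, ty, tz], "dr": [rx, ry, rz], "gripper": gripper}, ...]. A call has 1 to 12 rows; each row is the pose to reach, as a shift and turn from the pose commanded when the call began, along the tool's axes at that moment; what a row does not reach only later rows make up. A row lasts 1/8 s, in which the tool goes at most 62.5 mm and 10.7 degrees, less where a joint would pass 70% of its speed; a pose out of reach is approached as far as the arm can. A call with a gripper value outside its range is refused whole. The fingers move at their own pace and stop on an object; "newtons" is the grip in N (left out, the last holds). Time passes only in rows, so rows that repeat a pose let the fingers close. It gives the time, the measured TCP pose, the force and the opening at its end, in the units of the state.
- env.get_obs(): the state, without advancing time (a new reading comes with each control period).
- vision.camera(name): name is "side" or "top" or "wrist"; returns the picture (384x512x3 uint8, blue, green, red); there is no depth.
- vision.get_calibration(name): a dict with "fx", "fy", "cx", "cy" (pixels), "extrinsics" (4x4, takes a point from camera to world coordinates); the wrist camera has in their place "tool_from_camera" (4x4, takes a point from camera to tool coordinates, whose origin is the TCP and whose axes are the flange's). Camera axes: x right, y down, z forward; pixel columns grow to the right and rows downward; lengths in m; the calibration is good to about 2 mm. A picture is of the moment at which its call begins: read the wrist's pose just before it. get_calibration takes no time and is no camera call.
- env.close_job(): hands the job in, once; it reports no verdict.
Trained networks look in the newest picture that a camera, given by its name, has taken for a name from the list of things; names that differ only in an ending like _2 or _b are one class to them, and where a whole thing is asked for, a point or a joint stands for the part that bears it (a point fixed in the world has none). Each returns a list of dicts, best first, with "score" (0 to 1); they miss things now and then, are a little off and sometimes report something else, mostly with a low value. They report only what shows in the picture. A call takes as long as a camera call. They do not tell look-alikes from the thing itself.
- vision.outline_of(query, camera): "region" (384x512 bool, what is visible of it) and "extent" ([left, top, right, bottom] in pixels, round what is visible of it).
The state is a dict: "clock": time; "q": joint angles; "qd": joint speeds; "effort": joint torques, N m; "eef_pos": TCP position; "eef_rot": TCP orientation; "contact_force": force on the tool from outside, world axes, zero at the start; "torque": the same for the moment, N m; "gripper_width": finger opening in m.
Only numpy, scipy, OpenCV 4.12 (cv2) and the standard library are available. Lean on these libraries where they do the work, as an engineer would, in place of code of your own. Each camera call takes 0.05 s, during which the arm holds its last target. There are 200 camera calls.

## Task

The wheel of the inclined vial mixer is on its shaft but nothing keeps it there. Lift the latch bar of the guard gate out of its catch by the ball knob, swing the gate wide open, about square to its closed position or further, then take the small spring clip from the bench and push it sideways onto the groove of the sloping shaft until it snaps fully home. Let go of the clip, leave the gate open, and leave the bottles, the jar and the oversize clip where they stand.

Things in the scene. Friction and masses are not known exactly. Their poses are not given: they have to be found in the camera images.
- mixer: Fixed vial mixer in a low guard fence. Base plate 190 x 190 x 12 mm. Origin on the bench straight below the shaft groove; x points from the gate into the mixer, z up. Posts 14 mm square, 90 mm high, centred at x = -75 and 85, y = -85 and 85 mm; clear walls 90 mm high join them at both sides and the back (x = 85). The gate closes the side x = -75 mm
- groove (a point): Middle of the groove on the shaft's axis, 105 mm above the bench over the mixer's origin. z: up along the shaft, which leans 30 degrees from vertical towards the gate; y: level, as the mixer's y; x: away from the gate and 30 degrees uphill. Groove 18 mm in diameter, 10 mm wide along the shaft. Only the gate side is free of walls
- gate (a joint): Gate opening, rad: 0 closed, at most 1.9; grows as the free edge swings outwards (towards the mixer's -x). Stays where it is left, friction 0.04 N m. Leaf 142 mm long, 10 mm thick, from 15 to 75 mm above the bench; closed, it runs from the hinge in the mixer's -y direction
- gate_hinge (a point): Point on the gate's upright hinge axis, 71 mm above the bench, at mixer x = -75, y = +85 mm; its axes turn with the gate: y points from the free edge to the hinge, z up, x into the mixer when closed
- latch (a joint): Latch bar lift, rad: 0 at rest in the catch, at most 0.6; falls by its own weight. Bar 8 x 166 x 10 mm on the gate's outer face, 12 mm off the leaf's middle plane, pivoted 15 mm from the hinge axis at 71 mm height; its free end lies behind the catch's lip (top at 78 mm) on the far post and clears it from 0.1 rad. Once the gate is open by 0.2 rad the bar may drop
- latch_knob (a point): Centre of the ball knob (22 mm in diameter, on an 8 mm stem) of the latch bar: 95 mm along the bar from its pivot, 34 mm above the bar's middle, so 105 mm above the bench at rest and 30 mm above the leaf's top edge. As the bar lifts it moves on an arc about the pivot: up and slightly towards the hinge
- clip: The small spring clip, lying flat. Steel fork 6 mm thick, 30 mm wide, with two sprung arms, and a dark grip block 12 mm wide (y), 24 mm long (x), 34 mm high, centred at x = -30 mm. Origin at the underside; x to the open mouth, z up. x from -42 to 44 mm. About 60 g. Mouth 25 mm, pinching in to 12 mm: a push of some 10 N spreads the arms till they snap round the 18 mm groove
- clip_bore (a point): Centre of the clip's bore at half its thickness: 20 mm ahead (+x) of the clip's origin, 3 mm above its underside, axes as the clip's. Home means it coincides with the groove's middle, the clip square to the shaft; let go, it sags by about 0.17 rad within the groove's play, which is right
- big_clip: Bystander: an oversize rigid clip of the same form, 52 mm wide, mouth about 30 mm, block 18 mm wide and 46 mm high; it does not fit this shaft. Origin at its underside near the middle of its length, x to the mouth; length 89 mm
- amber_bottle: Bystander: amber glass bottle, 52 mm in diameter, 125 mm tall; origin at its foot
- jar: Bystander: white jar, 56 mm in diameter, 65 mm tall; origin at its foot
- wash_bottle: Bystander: white bottle, 60 mm in diameter, 150 mm tall; origin at its foot
- shaft: Sloping shaft with its fixed wheel; origin and axes as point groove. Wheel: disc of radius 54 mm square to the shaft, its upper face at z = -30 mm; six vial caps on it at 40 mm radius reach z = -20 mm. Hub below the groove: 32 mm in diameter. Tapered shaft head above it: 25 mm in diameter, ends at z = 14 mm
There are look-alikes about, which are no part of the job. Leave any red or turquoise look-alike of the clip alone.

How it is judged:
By the outcome, as a careful person would: the job done as asked, in the order asked, and still so for the second after the job is handed in, with the robot touching nothing.
It also fails if it takes over 53 s, if anything falls off the work surface, if the arm or the gripper's body presses on something with over 40 N, if the wrist force passes 120 N, or if a joint passes its speed limit or range.

## Working session

There is one attempt and no reset: what is moved stays moved. The work goes in short steps, Python scripts to look and compute and a tool call to move; the robot and the scene stay as the last step left them, time stands still between calls to the robot, and variables do not carry over. Pictures are saved under pics/ and viewed, about 8 in all and at most 12, crops included, and the job is handed in when it is done.

Besides the shell and the picture viewer there is one more tool, called by a JSON object that holds its "op" and its "data". step_arm: Moves the arm, as the interface text tells. Its arguments: {"type":"object","properties":{"increments":{"type":"array"},"newtons":{"type":"number"}},"required":["increments"]}

```bash
mkdir -p pics; ls; python3 - <<'E'
from rig import env, vision
import cv2,numpy as np
o=env.get_obs(); print(o['clock'],o['eef_pos'],o['eef_rot'],o['gripper_width'])
ims=[vision.camera(n) for n in ("top","side")]
for n in("top","side"):
    c=vision.get_calibration(n); print(n,c['fx'],c['fy'],c['cx'],c['cy'],np.round(c['extrinsics'],3).tolist())
print(vision.get_calibration("wrist"))
cv2.imwrite('pics/a_top.png',cv2.resize(ims[0],(800,600),interpolation=cv2.INTER_CUBIC));cv2.imwrite('pics/a_side.png',cv2.resize(ims[1],(800,600),interpolation=cv2.INTER_CUBIC))
E
```

```text
pics
0.0 [ 0.13281771 -0.50761577  0.24445676] [ 9.91830144e-01  1.27562939e-01 -4.65036900e-05 -8.11785241e-04] 0.08551911875121089
top 394.36348401138446 394.36348401138446 246.65529786068487 183.80512086870374 [[-0.016, -0.991, 0.13, 0.343], [-1.0, 0.015, -0.013, 0.037], [0.011, -0.13, -0.991, 1.123], [0.0, 0.0, 0.0, 1.0]]
side 393.2080384294083 393.2080384294083 252.98161556210067 189.52271489206788 [[-0.809, -0.455, 0.372, 0.131], [-0.588, 0.617, -0.523, 0.533], [0.008, -0.642, -0.767, 0.803], [0.0, 0.0, 0.0, 1.0]]
{'fx': 340.20937482155546, 'fy': 340.20937482155546, 'cx': 256.20256900848017, 'cy': 190.43710452641784, 'tool_from_camera': array([[ 9.47493109e-04, -9.61556630e-01, -2.74605080e-01,
         7.08635684e-02],
       [ 9.99998834e-01,  1.24002811e-03, -8.91699632e-04,
         1.88759142e-05],
       [ 1.19793771e-03, -2.74603914e-01,  9.61556683e-01,
        -1.27950536e-01],
       [ 0.00000000e+00,  0.00000000e+00,  0.00000000e+00,
         1.00000000e+00]])}
```

View pics/a_top.png

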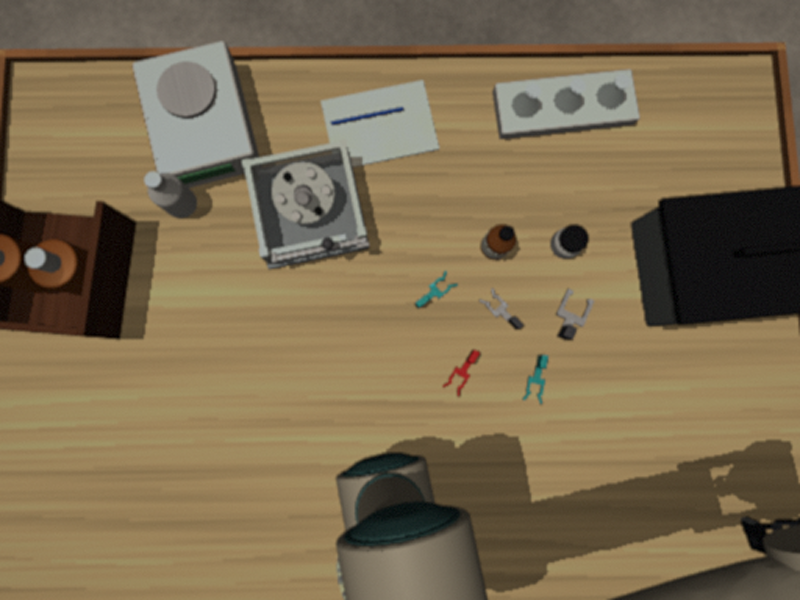

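View pics/a_side.png

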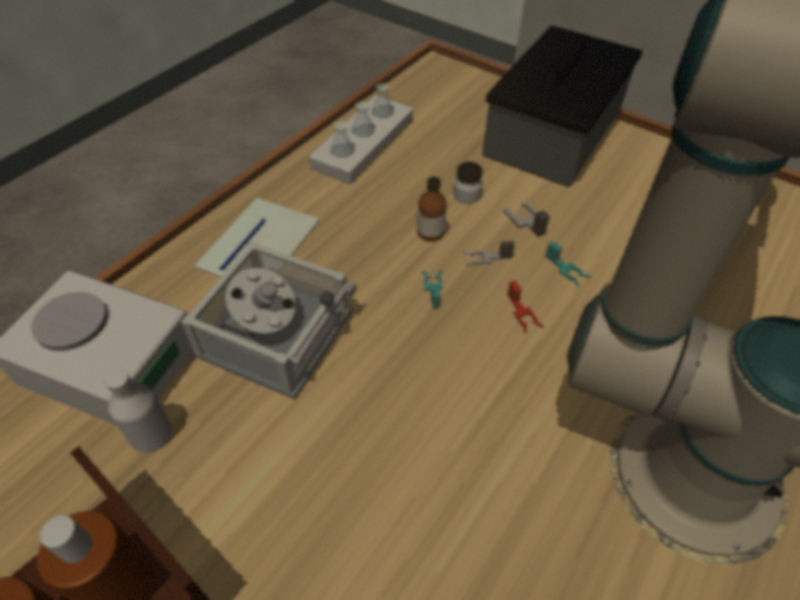

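The grey clip at top (503,310) is the likely small clip. The other grey one, at (572,315), is larger and next to the jar, so probably the oversize clip. The look-alikes are turquoise (435,290), turquoise (537,378) and red (463,372). The mixer is centred near (305,205) with its knob at (328,243). Next: an enlarged crop to confirm, and measurements.

```bash
cat > h.py <<'E'
import numpy as np,cv2
from scipy.spatial.transform import Rotation as R
from rig import env,vision
def cam(n,obs=None):
    c=vision.get_calibration(n);K=np.array([[c['fx'],0,c['cx']],[0,c['fy'],c['cy']],[0,0,1]])
    if n=='wrist':
        T=np.eye(4);T[:3,:3]=R.from_quat(obs['eef_rot']).as_matrix();T[:3,3]=obs['eef_pos'];E=T@c['tool_from_camera']
    else:E=np.array(c['extrinsics'])
    return K,E
def proj(KE,P):
    K,E=KE;P=np.atleast_2d(P);q=(P-E[:3,3])@E[:3,:3];u=q@K.T;return u[:,:2]/u[:,2:]
def onz(KE,uv,z):
    K,E=KE;d=E[:3,:3]@np.linalg.inv(K)@np.array([*uv,1.]);o=E[:3,3];return o+d*(z-o[2])/d[2]
def tri(KEs,uvs):
    A=np.zeros((3,3));b=np.zeros(3)
    for (K,E),uv in zip(KEs,uvs):
        d=E[:3,:3]@np.linalg.inv(K)@np.array([*uv,1.]);d/=np.linalg.norm(d);M=np.eye(3)-np.outer(d,d);A+=M;b+=M@E[:3,3]
    return np.linalg.solve(A,b)
E
python3 - <<'E'
from h import *
t=vision.camera('top');s=vision.camera('side')
for q in('clip','big_clip','latch_knob','gate','mixer'):
  for n in('top','side'):
    for r in vision.outline_of(q,n)[:6]:
      m=r['region'];c=cv2.moments(m.astype(np.uint8));
      cx=np.array([c['m10'],c['m01']])/max(c['m00'],1); print(q,n,round(r['score'],2),r['extent'],cx.round(1),np.round(onz(cam(n),cx,0.003),3)[:2])
a=cv2.resize(t[85:177,150:242],(400,400),interpolation=cv2.INTER_CUBIC)
b=cv2.resize(s[150:254,118:232],(400,400),interpolation=cv2.INTER_CUBIC)
c=cv2.resize(t[165:265,260:390],(260,200))
c=cv2.resize(t[165:215,255:385],(520,200),interpolation=cv2.INTER_CUBIC)
o=np.zeros((600,800,3),np.uint8);o[:400,:400]=a;o[:400,400:]=b;o[400:,:520]=c
cv2.imwrite('pics/b.png',o)
E
```

```text
clip top 0.73 [313.8, 193.2, 336.5, 206.4] [323.4 201.2] [ 0.436 -0.196]
clip top 0.63 [263.5, 173.2, 290.0, 196.1] [276.3 186.4] [ 0.481 -0.062]
clip top 0.57 [337.4, 226.5, 351.9, 255.2] [344.1 239.8] [ 0.326 -0.25 ]
clip top 0.48 [284.8, 225.6, 305.6, 250.9] [295.8 236.9] [ 0.336 -0.114]
clip side 0.73 [346.6, 154.3, 374.4, 180.7] [357.2 166.1] [ 0.335 -0.255]
clip side 0.69 [323.1, 179.2, 347.8, 210.2] [331.9 195.1] [ 0.341 -0.121]
clip side 0.64 [270.4, 175.4, 283.8, 201.1] [277.3 186.7] [ 0.473 -0.06 ]
clip side 0.47 [299.5, 153.2, 328.9, 167.5] [315.3 161.8] [ 0.438 -0.2  ]
clip side 0.15 [146.2, 171.1, 187.6, 213.5] [165.7 192.2] [0.7   0.131]
big_clip top 0.54 [357.6, 186.7, 379.3, 215.5] [365.8 205.2] [ 0.423 -0.316]
big_clip side 0.76 [320.1, 129.5, 348.2, 153.6] [338.9 140.5] [ 0.426 -0.318]
latch_knob top 0.53 [200.4, 153.3, 230.3, 161.5] [211.8 156.2] [0.571 0.122]
latch_knob side 0.84 [186.6, 183.4, 222.1, 233.8] [206.3 202.3] [0.592 0.093]
gate top 0.7 [172.9, 153.9, 232.6, 166.8] [198.  158.3] [0.566 0.162]
gate side 0.65 [185.0, 181.5, 220.3, 239.6] [201.1 211.4] [0.583 0.124]
mixer top 0.71 [154.6, 86.6, 237.6, 171.4] [195.1 130.2] [0.649 0.17 ]
mixer top 0.49 [179.7, 150.8, 230.3, 165.4] [203.6 158.5] [0.565 0.145]
mixer side 0.81 [122.4, 153.8, 227.5, 259.9] [172.2 203.6] [0.659 0.149]
```

View pics/b.png

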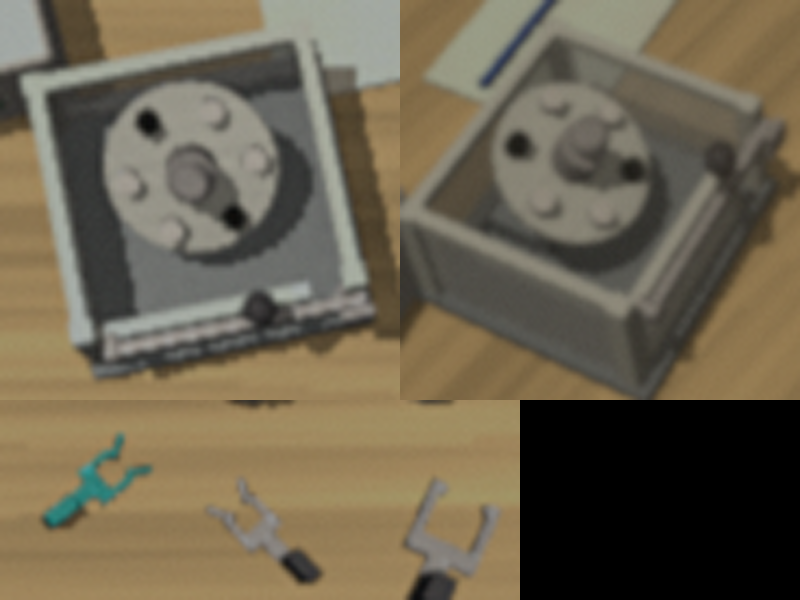

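```bash
python3 - <<'E'
from h import *
from scipy.optimize import least_squares
tp=lambda u,v:(u/4.348+150-.5,v/4.348+85-.5); sd=lambda u,v:((u-400)/3.509+118-.5,v/3.846+150-.5)
P={'bl':(.085,.085,.09),'br':(.085,-.085,.09),'fr':(-.075,-.085,.09),'fl':(-.075,.085,.09),'k':(-.087,-.025,.105),'head':(-.007,0,.117)}
T={'bl':tp(38,85),'br':tp(302,48),'fr':tp(353,285),'fl':tp(85,335),'k':tp(262,307)}
S={'bl':sd(415,210),'br':sd(560,35),'fr':sd(748,103),'fl':sd(640,305),'k':sd(720,157)}
def W(p):
    c,s=np.cos(p[2]),np.sin(p[2]);return lambda q:np.array([p[0]+c*q[0]-s*q[1],p[1]+s*q[0]+c*q[1],q[2]])
def f(p):
    w=W(p);return np.concatenate([(proj(cam(n),w(P[k]))[0]-np.array(D[k])) for n,D in(('top',T),('side',S)) for k in D])
r=least_squares(f,[.64,.15,.15],loss='soft_l1');print(r.x,np.degrees(r.x[2]),f(r.x).reshape(-1,2).round(1).tolist())
w=W(r.x)
for k in P:print(k,w(P[k]).round(4))
print('knob tri',tri([cam('top'),cam('side')],[T['k'],S['k']]))
# clip: block top at z=.034, fork
tc=lambda u,v:(u/4+255-.5,(v-400)/4+165-.5)
K=cam('top')
for n,p,z in(('block top',(300,565),.03),('tipL',(213,510),.003),('tipR',(242,484),.003),('crotch',(262,535),.003)):print(n,onz(K,tc(*p),z))
E
```

```text
[0.62852421 0.16059933 0.19295166] 11.055315616488896 [[-0.4, 1.3], [0.5, -2.5], [0.7, -0.6], [-0.4, 0.8], [-0.0, 2.1], [-0.8, -0.2], [-0.8, -2.5], [1.2, -0.1], [-4.9, -0.1], [1.1, 0.7]]
bl [0.6956 0.2603 0.09  ]
br [0.7282 0.0935 0.09  ]
fr [0.5712 0.0628 0.09  ]
fl [0.5386 0.2296 0.09  ]
k [0.5479 0.1194 0.105 ]
head [0.6217 0.1593 0.117 ]
knob tri [0.5528903  0.11897878 0.10387143]
block top [ 0.42089404 -0.20659378  0.03      ]
tipL [ 0.46316595 -0.15197155  0.003     ]
tipR [ 0.48159051 -0.17348133  0.003     ]
crotch [ 0.44468825 -0.1863564   0.003     ]
```

Confirmed: the steel fork with the dark block (crop ~(265,535)) is the small clip. The wider grey fork at right is the oversize one, and the others are turquoise or red. The mixer is at about (0.63, 0.16) with yaw 11°. Next I move the wrist camera over it.

```bash
cat >> h.py <<'E'
def Rt(yaw,tilt=0):
    # tool frame: x heading yaw (deg), z down; tilt deg about level y: x goes up, z tips forward
    a,t=np.radians(yaw),np.radians(tilt);h=np.array([np.cos(a),np.sin(a),0]);u=np.array([0,0,1.])
    x=np.cos(t)*h+np.sin(t)*u;z=-(np.cos(t)*u-np.sin(t)*h);return np.c_[x,np.cross(z,x),z]
def inc(p0,R0,p,Rm):
    return (R0.T@(np.array(p)-p0)).round(4).tolist(),np.degrees(R.from_matrix(R0.T@Rm).as_rotvec()).round(1).tolist()
def cur():
    o=env.get_obs();return np.array(o['eef_pos']),R.from_quat(o['eef_rot']).as_matrix()
E
python3 -c "
from h import *
print(inc(*cur(),[.55,.13,.27],Rt(101)))"
```

```text
([0.565, -0.5116, -0.0247], [0.0, 0.0, -86.3])
```

{"op": "step_arm", "data": {"increments": [{"offset": [0.565,-0.512,-0.025],"dr": [0,0,-86.3],"gripper": 0.06},{"offset": [0.565,-0.512,-0.025],"dr": [0,0,-86.3],"gripper": 0.06},{"offset": [0.565,-0.512,-0.025],"dr": [0,0,-86.3],"gripper": 0.06},{"offset": [0.565,-0.512,-0.025],"dr": [0,0,-86.3],"gripper": 0.06},{"offset": [0.565,-0.512,-0.025],"dr": [0,0,-86.3],"gripper": 0.06},{"offset": [0.565,-0.512,-0.025],"dr": [0,0,-86.3],"gripper": 0.06},{"offset": [0.565,-0.512,-0.025],"dr": [0,0,-86.3],"gripper": 0.06},{"offset": [0.565,-0.512,-0.025],"dr": [0,0,-86.3],"gripper": 0.06},{"offset": [0.565,-0.512,-0.025],"dr": [0,0,-86.3],"gripper": 0.06},{"offset": [0.565,-0.512,-0.025],"dr": [0,0,-86.3],"gripper": 0.06},{"offset": [0.565,-0.512,-0.025],"dr": [0,0,-86.3],"gripper": 0.06},{"offset": [0.565,-0.512,-0.025],"dr": [0,0,-86.3],"gripper": 0.06}]}}

```text
clock: 2.2
eef_pos: [0.5438, 0.1216, 0.2701]
eef_rot: [0.636, 0.771, 0.0, 0.0]
contact_force: [0.7, -1.3, 0.6]
gripper_width: 0.06
```

```bash
python3 - <<'E'
from h import *
import pickle
o=env.get_obs();w=vision.camera('wrist');print(o['eef_pos'],env.get_obs()['eef_pos'])
pickle.dump((o,w),open('w1.pkl','wb'))
KE=cam('wrist',o)
from math import *
v=w.copy()
p=[0.6285,.1606,.19295];c,s=cos(p[2]),sin(p[2])
P={'bl':(.085,.085,.09),'br':(.085,-.085,.09),'fr':(-.075,-.085,.09),'fl':(-.075,.085,.09),'k':(-.087,-.025,.105),'head':(-.007,0,.117)}
for k,q in P.items():
    u=proj(KE,[p[0]+c*q[0]-s*q[1],p[1]+s*q[0]+c*q[1],q[2]])[0];print(k,u.round(1))
cv2.imwrite('pics/c.png',cv2.resize(v,(800,600),interpolation=cv2.INTER_CUBIC))
E
```

```text
[0.54376068 0.12160625 0.27007586] [0.54567752 0.1270046  0.26754775]
bl [463.3  47.4]
br [434.4 234.6]
fr [270.8 234.7]
fl [273.1  47.5]
k [258.8 178.9]
head [355.  153.1]
```

View pics/c.png

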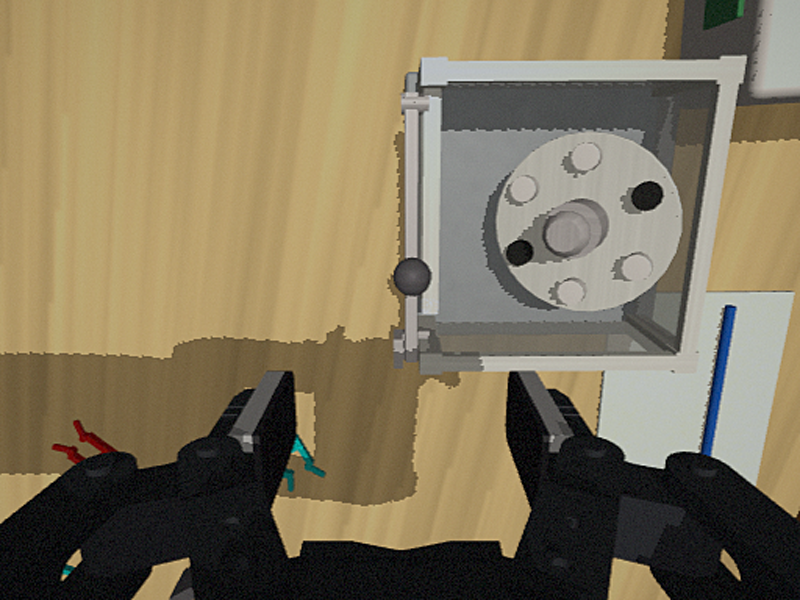

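```bash
python3 - <<'E'
from h import *
import pickle
from scipy.optimize import least_squares
o,w=pickle.load(open('w1.pkl','rb'));KE=cam('wrist',o)
P=np.array([(.085,.085,.09),(.085,-.085,.09),(-.075,-.085,.09),(-.075,.085,.09),(-.087,-.025,.105),(-.007,0,.1171),(.01,0,.0877)])
U=np.array([(733,71),(683,362),(435,363),(434,72),(412,277),(568,233),(580,225)])/1.5625-.3
def W(p,P):
    c,s=np.cos(p[2]),np.sin(p[2]);return np.c_[p[0]+c*P[:,0]-s*P[:,1],p[1]+s*P[:,0]+c*P[:,1],P[:,2]]
f=lambda p:(proj(KE,W(p,P))-U).ravel()
r=least_squares(f,[.63,.16,.19],loss='soft_l1');print(r.x,np.degrees(r.x[2]));print(f(r.x).reshape(-1,2).round(1).tolist())
print(W(r.x,P).round(4)); p,Rm=cur();print(p)
k=W(r.x,P)[4];print('knob',k,'above',inc(p,Rm,[k[0],k[1],.15],Rt(101)),'grasp',inc(p,Rm,[k[0],k[1],.1],Rt(101)))
E
```

```text
[0.63271919 0.16411079 0.20026704] 11.474456135674215
[[0.2, -1.9], [3.7, 0.1], [-1.7, 0.7], [0.7, -1.0], [1.0, -0.3], [-2.2, 1.2], [-0.8, 1.1]]
[[0.6991 0.2643 0.09  ]
 [0.7329 0.0977 0.09  ]
 [0.5761 0.0659 0.09  ]
 [0.5423 0.2325 0.09  ]
 [0.5524 0.1223 0.105 ]
 [0.6259 0.1627 0.1171]
 [0.6425 0.1661 0.0877]]
[0.54567752 0.1270046  0.26754775]
knob [0.55243129 0.12230345 0.105     ] above ([-0.0063, 0.0059, 0.1175], [-0.1, -0.2, 0.2]) grasp ([-0.0064, 0.0059, 0.1675], [-0.1, -0.2, 0.2])
```

```bash
cat > fit.py <<'E'
from h import *
import pickle
from scipy.optimize import least_squares
o1,w1=pickle.load(open('w1.pkl','rb'))
P=np.array([(.085,.085,.09),(.085,-.085,.09),(-.075,-.085,.09),(-.075,.085,.09),(-.087,-.025,.105),(-.007,0,.1171),(.01,0,.0877)])
C=np.array([(585,157),(523,188),(519,252),(569,291),(636,266),(648,195)])
U=np.array([(733,71),(683,362),(435,363),(434,72),(412,277),(568,233),*C])/1.5625-.3
for i in range(4): vision.camera('wrist')
o=env.get_obs();w=vision.camera('wrist');print(o['eef_pos'],env.get_obs()['eef_pos'])
g=lambda x:cv2.cvtColor(x,cv2.COLOR_BGR2GRAY)
V,st,_=cv2.calcOpticalFlowPyrLK(g(w1),g(w),U.astype(np.float32)[:,None],None,winSize=(25,25));V=V[:,0];print(st.ravel(),(V-U).round(1).tolist())
V=np.r_[V[:6],V[6:].mean(0)[None]];KE=cam('wrist',o)
def W(p,P):
    c,s=np.cos(p[2]),np.sin(p[2]);return np.c_[p[0]+c*P[:,0]-s*P[:,1],p[1]+s*P[:,0]+c*P[:,1],P[:,2]]
f=lambda p:(proj(KE,W(p,P))-V).ravel()
r=least_squares(f,[.63,.16,.19],loss='soft_l1');print(r.x,np.degrees(r.x[2]));print(f(r.x).reshape(-1,2).round(1).tolist())
p,Rm=cur();k=W(r.x,P)[4];print('knob',k,onz(KE,V[4],.105),'grasp',inc(p,Rm,[k[0],k[1],.1],Rt(101.)))
E
python3 fit.py
```

```text
[0.54272568 0.11935275 0.26967646] [0.54263463 0.11879758 0.27016256]
[1 1 1 1 1 1 1 1 1 1 1 1] [[2.9, -2.7], [2.4, -1.7], [1.6, -1.1], [2.0, -2.6], [1.9, -2.1], [2.3, -2.2], [2.3, -2.3], [2.0, -2.1], [1.9, -1.9], [2.1, -1.8], [2.4, -2.1], [2.5, -2.3]]
[0.63275229 0.16402587 0.20117589] 11.526529302517215
[[0.1, -1.9], [3.7, 0.2], [-1.4, 0.3], [0.7, -0.9], [1.1, -0.2], [-2.1, 1.3], [-0.8, 1.2]]
knob [0.55250242 0.12214558 0.105     ] [0.551593  0.1218141 0.105    ] grasp ([0.0015, 0.0103, 0.1702], [0.0, 0.0, -0.1])
```

{"op": "step_arm", "data": {"increments": [{"offset": [0.0015,0.01,0.05],"dr": [0,0,0.4],"gripper": 0.05},{"offset": [0.0015,0.01,0.1],"dr": [0,0,0.4],"gripper": 0.05},{"offset": [0.0015,0.01,0.14],"dr": [0,0,0.4],"gripper": 0.05},{"offset": [0.0015,0.01,0.17],"dr": [0,0,0.4],"gripper": 0.05},{"offset": [0.0015,0.01,0.17],"dr": [0,0,0.4],"gripper": 0.05},{"offset": [0.0015,0.01,0.17],"dr": [0,0,0.4],"gripper": 0.015},{"offset": [0.0015,0.01,0.17],"dr": [0,0,0.4],"gripper": 0.015},{"offset": [0.0015,0.01,0.17],"dr": [0,0,0.4],"gripper": 0.015},{"offset": [0.0015,0.01,0.17],"dr": [0,0,0.4],"gripper": 0.015},{"offset": [0.0015,0.01,0.17],"dr": [0,0,0.4],"gripper": 0.015}], "newtons": 30}}

```text
clock: 3.75
eef_pos: [0.5511, 0.122, 0.1023]
eef_rot: [0.639, 0.769, -0.002, -0.001]
contact_force: [-15.6, -4.8, 11.3]
gripper_width: 0.02
```

```bash
cat > arc.py <<'E'
import numpy as np
# tool axes at grasp: x=mixer +y, y=mixer +x, z=down (z x x: down x y = +x)
def k(th,l):
    u=15+95*np.cos(l)-34*np.sin(l);z=95*np.sin(l)+34*np.cos(l)
    x,y=-12,-u;c,s=np.cos(-th),np.sin(-th);return np.array([c*x-s*y,s*x+c*y,z])
k0=k(0,0)
def row(th,l):
    d=k(th,l)-k0;return [round(d[1]/1e3,4),round(d[0]/1e3,4),round(-d[2]/1e3,4)]
for th,l in [(0,.12),(0,.25)]+[(t,.25) for t in np.arange(.1,1.81,.1)]+[(1.8,.12),(1.8,0)]:print(round(th,2),l,row(th,l),round(np.degrees(th),1))
E
python3 arc.py
```

```text
0 0.12 [np.float64(0.0048), np.float64(0.0), np.float64(-0.0111)] 0.0
0 0.25 [np.float64(0.0114), np.float64(0.0), np.float64(-0.0224)] 0.0
0.1 0.25 [np.float64(0.0131), np.float64(-0.0098), np.float64(-0.0224)] 5.7
0.2 0.25 [np.float64(0.0157), np.float64(-0.0194), np.float64(-0.0224)] 11.5
0.3 0.25 [np.float64(0.0193), np.float64(-0.0286), np.float64(-0.0224)] 17.2
0.4 0.25 [np.float64(0.0238), np.float64(-0.0375), np.float64(-0.0224)] 22.9
0.5 0.25 [np.float64(0.0292), np.float64(-0.0458), np.float64(-0.0224)] 28.6
0.6 0.25 [np.float64(0.0354), np.float64(-0.0536), np.float64(-0.0224)] 34.4
0.7 0.25 [np.float64(0.0423), np.float64(-0.0607), np.float64(-0.0224)] 40.1
0.8 0.25 [np.float64(0.0499), np.float64(-0.0671), np.float64(-0.0224)] 45.8
0.9 0.25 [np.float64(0.0581), np.float64(-0.0727), np.float64(-0.0224)] 51.6
1.0 0.25 [np.float64(0.0668), np.float64(-0.0775), np.float64(-0.0224)] 57.3
1.1 0.25 [np.float64(0.076), np.float64(-0.0813), np.float64(-0.0224)] 63.0
1.2 0.25 [np.float64(0.0854), np.float64(-0.0843), np.float64(-0.0224)] 68.8
1.3 0.25 [np.float64(0.0952), np.float64(-0.0863), np.float64(-0.0224)] 74.5
1.4 0.25 [np.float64(0.1051), np.float64(-0.0872), np.float64(-0.0224)] 80.2
1.5 0.25 [np.float64(0.115), np.float64(-0.0872), np.float64(-0.0224)] 85.9
1.6 0.25 [np.float64(0.1249), np.float64(-0.0862), np.float64(-0.0224)] 91.7
1.7 0.25 [np.float64(0.1346), np.float64(-0.0843), np.float64(-0.0224)] 97.4
1.8 0.25 [np.float64(0.1441), np.float64(-0.0813), np.float64(-0.0224)] 103.1
1.8 0.12 [np.float64(0.1456), np.float64(-0.0878), np.float64(-0.0111)] 103.1
1.8 0 [np.float64(0.1467), np.float64(-0.0924), np.float64(-0.0)] 103.1
```

{"op": "step_arm", "data": {"increments": [{"offset": [0.005,0,-0.011],"dr": [0,0,0],"gripper": 0.015},{"offset": [0.0114,0,-0.0224],"dr": [0,0,0],"gripper": 0.015},{"offset": [0.0114,0,-0.0224],"dr": [0,0,0],"gripper": 0.015},{"offset": [0.0122,-0.005,-0.0224],"dr": [0,0,3],"gripper": 0.015},{"offset": [0.0131,-0.0098,-0.0224],"dr": [0,0,5.7],"gripper": 0.015},{"offset": [0.0157,-0.0194,-0.0224],"dr": [0,0,11.5],"gripper": 0.015},{"offset": [0.0193,-0.0286,-0.0224],"dr": [0,0,17.2],"gripper": 0.015},{"offset": [0.0238,-0.0375,-0.0224],"dr": [0,0,22.9],"gripper": 0.015},{"offset": [0.0292,-0.0458,-0.0224],"dr": [0,0,28.6],"gripper": 0.015},{"offset": [0.0292,-0.0458,-0.0224],"dr": [0,0,28.6],"gripper": 0.015}]}}

```text
clock: 5.0
eef_pos: [0.5025, 0.1423, 0.1247]
eef_rot: [0.81, 0.587, 0.001, 0.002]
contact_force: [-1.2, -5.6, 2.4]
gripper_width: 0.0196
```

{"op": "step_arm", "data": {"increments": [{"offset": [0.0017,-0.0098,0],"dr": [0,0,5.7],"gripper": 0.015},{"offset": [0.0043,-0.0194,0],"dr": [0,0,11.5],"gripper": 0.015},{"offset": [0.0079,-0.0286,0],"dr": [0,0,17.2],"gripper": 0.015},{"offset": [0.0124,-0.0375,0],"dr": [0,0,22.9],"gripper": 0.015},{"offset": [0.0178,-0.0458,0],"dr": [0,0,28.6],"gripper": 0.015},{"offset": [0.024,-0.0536,0],"dr": [0,0,34.4],"gripper": 0.015},{"offset": [0.0309,-0.0607,0],"dr": [0,0,40.1],"gripper": 0.015},{"offset": [0.0385,-0.0671,0],"dr": [0,0,45.8],"gripper": 0.015},{"offset": [0.0467,-0.0727,0],"dr": [0,0,51.6],"gripper": 0.015},{"offset": [0.0554,-0.0775,0],"dr": [0,0,57.3],"gripper": 0.015},{"offset": [0.0646,-0.0813,0],"dr": [0,0,63],"gripper": 0.015},{"offset": [0.074,-0.0843,0],"dr": [0,0,68.8],"gripper": 0.015}]}}

```text
clock: 6.5
eef_pos: [0.4442, 0.24, 0.1241]
eef_rot: [1.0, 0.026, -0.0, -0.0]
contact_force: [-5.3, -1.4, 2.4]
gripper_width: 0.02
```

{"op": "step_arm", "data": {"increments": [{"offset": [-0.005,0,0.011],"dr": [0,0,0],"gripper": 0.015},{"offset": [-0.0114,0,0.0224],"dr": [0,0,0],"gripper": 0.015},{"offset": [-0.0114,0,0.0224],"dr": [0,0,0],"gripper": 0.015},{"offset": [-0.0114,0,0.0224],"dr": [0,0,0],"gripper": 0.045},{"offset": [-0.0114,0,0.0224],"dr": [0,0,0],"gripper": 0.045},{"offset": [-0.0114,0,0.0224],"dr": [0,0,0],"gripper": 0.045},{"offset": [-0.0114,0,-0.03],"dr": [0,0,0],"gripper": 0.045},{"offset": [-0.0114,0,-0.08],"dr": [0,0,0],"gripper": 0.045},{"offset": [-0.0114,0,-0.12],"dr": [0,0,0],"gripper": 0.045},{"offset": [-0.0114,0,-0.12],"dr": [0,0,0],"gripper": 0.045}]}}

```text
clock: 7.75
eef_pos: [0.4346, 0.2396, 0.2461]
eef_rot: [1.0, 0.028, 0.003, -0.001]
contact_force: [-0.2, 0.4, -1.3]
gripper_width: 0.0451
```

```bash
python3 - <<'E'
from h import *
a=40;d=np.array([np.cos(np.radians(a)),np.sin(np.radians(a))]);b=np.array([.421,-.2066])
print(cur()[0],inc(*cur(),[b[0]-.0*d[0],b[1]-.0*d[1],.2],Rt(40)))
E
```

```text
[0.4346478  0.23962477 0.24607461] ([-0.0385, 0.4449, 0.0447], [-0.0, -0.4, -36.8])
```

{"op": "step_arm", "data": {"increments": [{"offset": [-0.0385,0.445,0.045],"dr": [0,0,-36.8],"gripper": 0.045},{"offset": [-0.0385,0.445,0.045],"dr": [0,0,-36.8],"gripper": 0.045},{"offset": [-0.0385,0.445,0.045],"dr": [0,0,-36.8],"gripper": 0.045},{"offset": [-0.0385,0.445,0.045],"dr": [0,0,-36.8],"gripper": 0.045},{"offset": [-0.0385,0.445,0.045],"dr": [0,0,-36.8],"gripper": 0.045},{"offset": [-0.0385,0.445,0.045],"dr": [0,0,-36.8],"gripper": 0.045},{"offset": [-0.0385,0.445,0.045],"dr": [0,0,-36.8],"gripper": 0.045},{"offset": [-0.0385,0.445,0.045],"dr": [0,0,-36.8],"gripper": 0.045},{"offset": [-0.0385,0.445,0.045],"dr": [0,0,-36.8],"gripper": 0.045},{"offset": [-0.0385,0.445,0.045],"dr": [0,0,-36.8],"gripper": 0.045},{"offset": [-0.0385,0.445,0.045],"dr": [0,0,-36.8],"gripper": 0.045}]}}

```text
clock: 9.12
eef_pos: [0.4197, -0.2063, 0.1972]
eef_rot: [0.94, 0.342, 0.0, -0.0]
contact_force: [0.4, 0.3, -0.5]
gripper_width: 0.0447
```

```bash
python3 - <<'E'
from h import *
import pickle
o=env.get_obs();w=vision.camera('wrist');t=vision.camera('top')
pickle.dump((o,w),open('w2.pkl','wb'));print(o['eef_pos'],env.get_obs()['eef_pos'],proj(cam('wrist',o),[[.421,-.2066,.034]]))
v=cv2.resize(w[100:384,100:412],(624,568),interpolation=cv2.INTER_CUBIC)
out=np.zeros((600,800,3),np.uint8);out[:568,:624]=v;out[:176,624:]=cv2.resize(t[85:185,150:250],(176,176))
cv2.imwrite('pics/d.png',out)
E
```

```text
[ 0.41966576 -0.20628422  0.1971674 ] [ 0.41973984 -0.20644913  0.1974043 ] [[257.1502521  176.17600879]]
```

View pics/d.png

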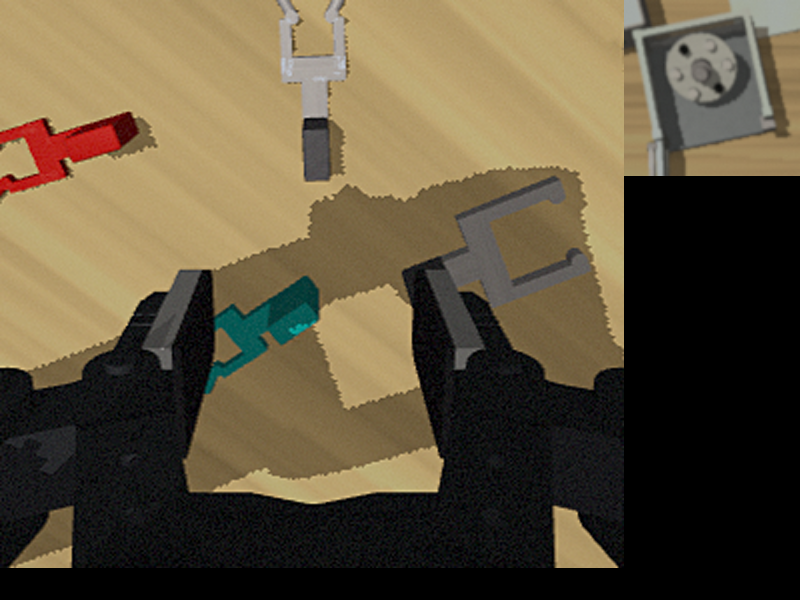

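The wrist crop shows the grey clip: block top centre ~(316,154), mouth straight up at (313,5). The inset shows the gate wide open. The red, turquoise and oversize clips are clear of the block.

```bash
python3 - <<'E'
from h import *
import pickle
o,w=pickle.load(open('w2.pkl','rb'));KE=cam('wrist',o)
f=lambda u,v:(u/2+100-.25,v/2+100-.25)
for n,p,z in(('b',(316,154),.034),('bfront',(316,125),.034),('bback',(316.5,182),.034),('shank',(315,100),.006),('plate back',(314,80),.006),('mouth',(313,5),.006)):
    P=onz(KE,f(*p),z);print(n,P.round(4),inc(*cur(),[P[0],P[1],.021],cur()[1])[0])
E
```

```text
b [ 0.4209 -0.2073  0.034 ] [0.0003, 0.0014, 0.1764]
bfront [ 0.4308 -0.199   0.034 ] [0.0133, 0.0014, 0.1764]
bback [ 0.4113 -0.2158  0.034 ] [-0.0125, 0.0016, 0.1764]
shank [ 0.4355 -0.1945  0.006 ] [0.0197, 0.001, 0.1764]
plate back [ 0.4424 -0.1881  0.006 ] [0.0291, 0.0005, 0.1764]
mouth [ 0.4681 -0.1659  0.006 ] [0.0631, -0.0, 0.1764]
```

{"op": "step_arm", "data": {"increments": [{"offset": [0.0005,0.0013,0.06],"dr": [0,0,-1.2],"gripper": 0.036},{"offset": [0.0005,0.0013,0.11],"dr": [0,0,-1.2],"gripper": 0.036},{"offset": [0.0005,0.0013,0.15],"dr": [0,0,-1.2],"gripper": 0.036},{"offset": [0.0005,0.0013,0.175],"dr": [0,0,-1.2],"gripper": 0.036},{"offset": [0.0005,0.0013,0.175],"dr": [0,0,-1.2],"gripper": 0.036},{"offset": [0.0005,0.0013,0.175],"dr": [0,0,-1.2],"gripper": 0.008},{"offset": [0.0005,0.0013,0.175],"dr": [0,0,-1.2],"gripper": 0.008},{"offset": [0.0005,0.0013,0.175],"dr": [0,0,-1.2],"gripper": 0.008},{"offset": [0.0005,0.0013,0.175],"dr": [0,0,-1.2],"gripper": 0.008},{"offset": [0.0005,0.0013,0.175],"dr": [0,0,-1.2],"gripper": 0.008}], "newtons": 80}}

```text
clock: 10.48
eef_pos: [0.4219, -0.2085, 0.0241]
eef_rot: [0.936, 0.352, 0.001, 0.001]
contact_force: [-0.5, 1.9, 6.1]
gripper_width: 0.0105
```

```bash
cat > tgt.py <<'E'
from h import *
import sys
g=np.array([.6327,.164,.105]);yaw=11.5;B=np.array([.05,0,.0211])
def tcp(back,up,g=g,yaw=yaw):
    Rm=Rt(yaw,30);return g-back*Rm[:,0]-up*Rm[:,2]-Rm@B,Rm
if __name__=='__main__':
    p,Rm=cur();print(p)
    for b,u in((.055,.08),(.055,0)):
        t,Q=tcp(b,u);print(b,u,t.round(4),inc(p,Rm,t,Q))
E
python3 tgt.py
```

```text
[ 0.42187092 -0.20854834  0.02412735]
0.055 0.08 [0.4941 0.1358 0.1401] ([0.2811, -0.2114, -0.1163], [-7.6, 29.2, 29.0])
0.055 0 [0.5333 0.1438 0.0708] ([0.3158, -0.1918, -0.0469], [-7.6, 29.2, 29.0])
```

{"op": "step_arm", "data": {"increments": [{"offset": [0,0,-0.03],"dr": [0,0,0],"gripper": 0.008},{"offset": [0,0,-0.09],"dr": [0,0,0],"gripper": 0.008},{"offset": [0,0,-0.15],"dr": [0,0,0],"gripper": 0.008},{"offset": [0.04,-0.03,-0.18],"dr": [-0.8,2.9,2.9],"gripper": 0.008},{"offset": [0.08,-0.06,-0.18],"dr": [-2.3,8.8,8.7],"gripper": 0.008},{"offset": [0.12,-0.09,-0.18],"dr": [-3.8,14.6,14.5],"gripper": 0.008},{"offset": [0.16,-0.12,-0.18],"dr": [-5.3,20.4,20.3],"gripper": 0.008},{"offset": [0.2,-0.15,-0.18],"dr": [-6.8,26.3,26.1],"gripper": 0.008},{"offset": [0.24,-0.18,-0.17],"dr": [-7.6,29.2,29],"gripper": 0.008},{"offset": [0.28,-0.211,-0.14],"dr": [-7.6,29.2,29],"gripper": 0.008},{"offset": [0.281,-0.2114,-0.1163],"dr": [-7.6,29.2,29],"gripper": 0.008},{"offset": [0.281,-0.2114,-0.1163],"dr": [-7.6,29.2,29],"gripper": 0.008}]}}

```text
clock: 11.98
eef_pos: [0.4918, 0.1364, 0.1366]
eef_rot: [0.962, 0.097, 0.254, -0.027]
contact_force: [0.4, -0.7, -0.2]
gripper_width: 0.0104
```

```bash
python3 - <<'E'
from tgt import *
import pickle
for i in range(4):vision.camera('side')
o=env.get_obs();w=vision.camera('wrist');s=vision.camera('side');t=vision.camera('top')
pickle.dump((o,w,s,t),open('w3.pkl','wb'));print(o['clock'],o['eef_pos'],o['eef_rot'],env.get_obs()['eef_pos'],o['gripper_width'])
KW,KS=cam('wrist',o),cam('side')
Rm=Rt(11.5,30);head=g+.014*Rm@[0,0,-1]
p,Q=cur();print('head exp',head.round(4),proj(KW,head),proj(KS,head),'bore',proj(KW,p+Q@B),proj(KS,p+Q@B))
v=cv2.resize(w,(640,480),interpolation=cv2.INTER_CUBIC)
out=np.zeros((600,800,3),np.uint8);out[:380,:507]=cv2.resize(w,(507,380),interpolation=cv2.INTER_AREA)
out[:300,507:]=cv2.resize(s[150:250,118:216],(293,300),interpolation=cv2.INTER_CUBIC)
cv2.imwrite('pics/e.png',out)
E
```

```text
12.175 [0.49396256 0.1355049  0.14041966] [ 0.96114517  0.09595218  0.25744313 -0.02676137] [0.49368979 0.13558726 0.13975422] 0.010432256458839414
head exp [0.6258 0.1626 0.1171] [[256.21501732  31.2395447 ]] [[171.23951643 183.82198142]] bore [[256.47934459 142.98348652]] [[200.94844037 186.81930554]]
```

View pics/e.png

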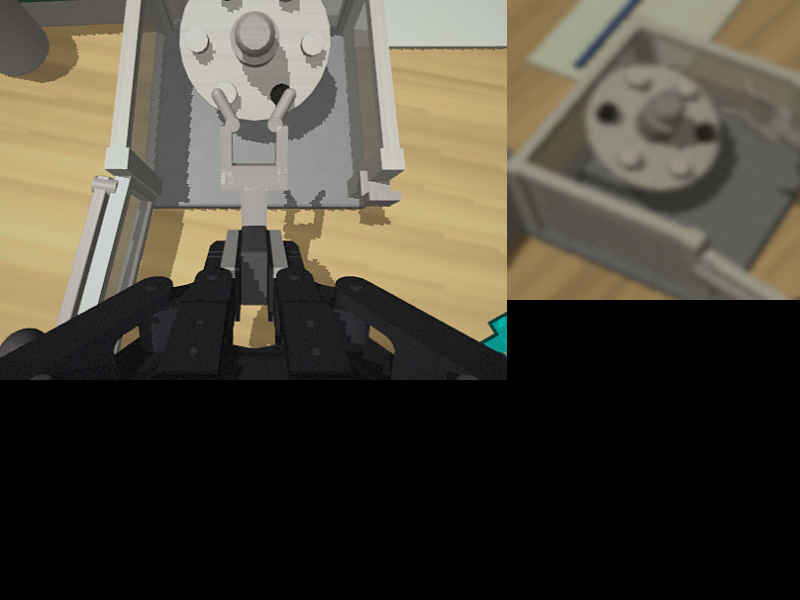

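```bash
python3 - <<'E'
from tgt import *
import pickle
o,w,s,t=pickle.load(open('w3.pkl','rb'))
A=cv2.resize(w[0:75,205:305],(800,600),interpolation=cv2.INTER_CUBIC)[:, :]
A=cv2.resize(w[0:100,206:306],(400,400),interpolation=cv2.INTER_CUBIC)
Bm=cv2.resize(s[155:205,140:190],(400,400),interpolation=cv2.INTER_CUBIC)
Rm=Rt(11.5,30);Z=-Rm[:,2]
def ring(im,KE,off,sc,z,r,col):
    a=np.linspace(0,2*np.pi,60);P=g+z*Z+r*(np.cos(a)[:,None]*Rm[:,0]+np.sin(a)[:,None]*Rm[:,1])
    q=((proj(KE,P)-off+.5)*sc).astype(np.int32);cv2.polylines(im,[q],True,col,1)
for im,KE,off,sc in((A,cam('wrist',o),(206,0),4),(Bm,cam('side'),(140,155),8)):
    ring(im,KE,np.array(off),sc,-.03,.054,(0,255,0));ring(im,KE,np.array(off),sc,-.005,.016,(255,0,0));ring(im,KE,np.array(off),sc,.005,.0125,(0,0,255))
cv2.imwrite('pics/f.png',np.hstack([A,Bm]))
E
```

```text
(no output)
```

View pics/f.png

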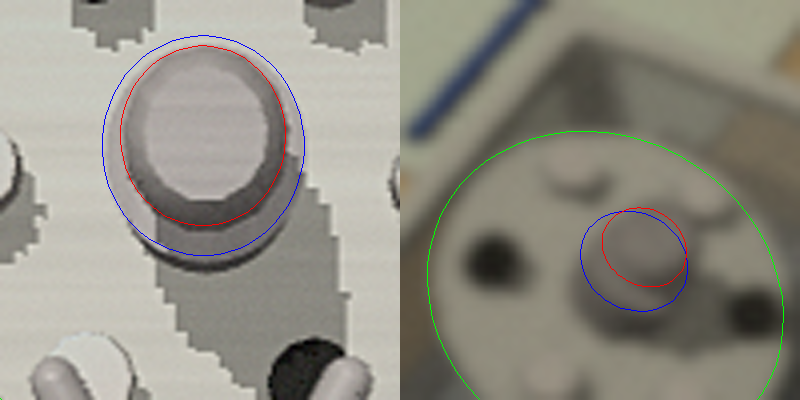

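Wrist crop: the head outline (centre ~(206,135)) fits the predicted ring to within 0.6 px, and the wheel outline fits in the side view. I'll go down to the groove plane and start in.

{"op": "step_arm", "data": {"increments": [{"offset": [0,0.0006,0.03],"dr": [0,0,0],"gripper": 0.008},{"offset": [0,0.0006,0.06],"dr": [0,0,0],"gripper": 0.008},{"offset": [0,0.0006,0.08],"dr": [0,0,0],"gripper": 0.008},{"offset": [0,0.0006,0.08],"dr": [0,0,0],"gripper": 0.008},{"offset": [0,0.0006,0.08],"dr": [0,0,0],"gripper": 0.008},{"offset": [0.01,0.0006,0.08],"dr": [0,0,0],"gripper": 0.008},{"offset": [0.015,0.0006,0.08],"dr": [0,0,0],"gripper": 0.008},{"offset": [0.018,0.0006,0.08],"dr": [0,0,0],"gripper": 0.008},{"offset": [0.018,0.0006,0.08],"dr": [0,0,0],"gripper": 0.008}]}}

```text
clock: 13.45
eef_pos: [0.5478, 0.1467, 0.0784]
eef_rot: [0.961, 0.097, 0.256, -0.027]
contact_force: [-0.0, -0.5, -0.6]
gripper_width: 0.0107
```

```bash
python3 - <<'E'
from tgt import *
import pickle
o=env.get_obs();w=vision.camera('wrist');p,Q=cur();f=Q.T@np.array(env.get_obs()['contact_force']);print(o['clock'],p,'F tool',f.round(1),'bore in groove frame (x,-y,-z):',(Rt(11.5,30).T@(p+Q@B-g)).round(4),np.degrees(R.from_matrix(Rt(11.5,30).T@Q).as_rotvec()).round(2))
cv2.imwrite('pics/g.png',cv2.resize(w[20:220,156:356],(600,600),interpolation=cv2.INTER_CUBIC))
E
```

```text
13.45 [0.54749885 0.14668053 0.07804907] F tool [ 0.3  0.5 -0.2] bore in groove frame (x,-y,-z): [-0.0388 -0.      0.0011] [ 0.11 -0.17  0.05]
```

View pics/g.png

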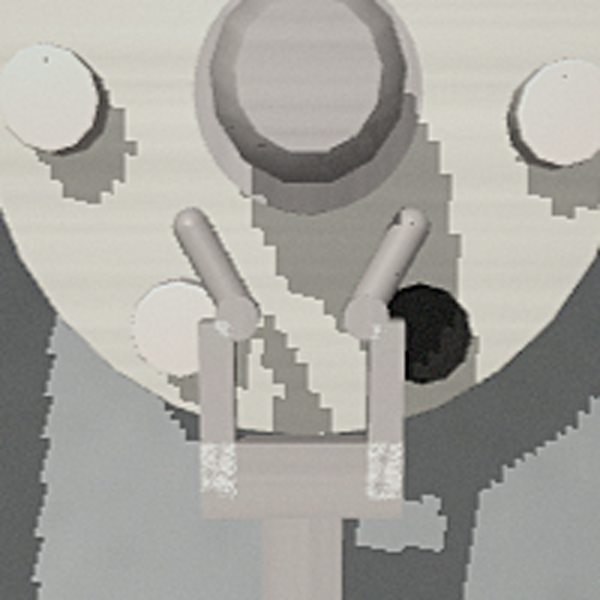

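The crop shows the clip centred at column 301 and the shaft head at 308, so the clip needs about 1.3 mm along +tool y. It also sits about 1 mm low. Quick depth cross-check:

```bash
python3 - <<'E'
from tgt import *
o=env.get_obs();KE=cam('wrist',o);K,E=KE;p,Q=cur()
dep=lambda P:((P-E[:3,3])@E[:3,:3])[2]
G=Rt(11.5,30);gp=g+G@[0,.0013,0]
for n,P in(('hub z-5',gp+G@[0,0,.005]),('head z5',gp-G@[0,0,.005]),('head z14',gp-G@[0,0,.014])):print(n,dep(P).round(4),((proj(KE,P)[0]-[156,20])*3).round(0))
for x in(-.02,-.01,0,.01):P=p+Q@(B+[x-.0,0,-.003]);print('clip bore',x,dep(P).round(4),((proj(KE,P)[0]-[156,20])*3).round(0))
E
```

```text
hub z-5 0.1414 [312.  81.]
head z5 0.1318 [312.  71.]
head z14 0.1231 [313.  61.]
clip bore -0.02 0.1511 [302. 504.]
clip bore -0.01 0.1483 [302. 437.]
clip bore 0 0.1456 [302. 368.]
clip bore 0.01 0.1428 [302. 297.]
```

{"op": "step_arm", "data": {"increments": [{"offset": [0,0.0013,-0.0014],"dr": [0,0,0],"gripper": 0.008},{"offset": [0,0.0013,-0.0014],"dr": [0,0,0],"gripper": 0.008},{"offset": [0.005,0.0013,-0.0014],"dr": [0,0,0],"gripper": 0.008},{"offset": [0.01,0.0013,-0.0014],"dr": [0,0,0],"gripper": 0.008},{"offset": [0.015,0.0013,-0.0014],"dr": [0,0,0],"gripper": 0.008},{"offset": [0.018,0.0013,-0.0014],"dr": [0,0,0],"gripper": 0.008},{"offset": [0.018,0.0013,-0.0014],"dr": [0,0,0],"gripper": 0.008}], "newtons": 100}}

```text
clock: 14.38
eef_pos: [0.5626, 0.1484, 0.0884]
eef_rot: [0.961, 0.097, 0.256, -0.027]
contact_force: [-0.2, 0.2, -0.7]
gripper_width: 0.0101
```

```bash
cat > st.py <<'E'
from tgt import *
o=env.get_obs();p,Q=cur();f=Q.T@np.array(o['contact_force']);print(o['clock'],'F tool',f.round(1),'bore in groove frame (x,-y,-z):',(Rt(11.5,30).T@(p+Q@B-g)).round(4),o['gripper_width'])
E
python3 st.py
```

```text
14.375 F tool [-0.5 -0.3  0.6] bore in groove frame (x,-y,-z): [-0.0205  0.0013 -0.0003] 0.010089618994537133
```

{"op": "step_arm", "data": {"increments": [{"offset": [0.005,0,0],"dr": [0,0,0],"gripper": 0.008},{"offset": [0.009,0,0],"dr": [0,0,0],"gripper": 0.008},{"offset": [0.013,0,0],"dr": [0,0,0],"gripper": 0.008},{"offset": [0.016,0,0],"dr": [0,0,0],"gripper": 0.008},{"offset": [0.019,0,0],"dr": [0,0,0],"gripper": 0.008},{"offset": [0.019,0,0],"dr": [0,0,0],"gripper": 0.008}]}}

```text
clock: 15.12
eef_pos: [0.5794, 0.1519, 0.0986]
eef_rot: [0.961, 0.097, 0.257, -0.027]
contact_force: [1.5, 1.5, -0.6]
gripper_width: 0.01
```

```bash
python3 st.py
```

```text
15.125 F tool [ 1.3 -1.2  1.4] bore in groove frame (x,-y,-z): [-0.0006  0.0012 -0.0006] 0.01000902446283858
```

```bash
python3 - <<'E'
from tgt import *
w=vision.camera('wrist');cv2.imwrite('pics/h.png',cv2.resize(w[60:260,156:356],(600,600),interpolation=cv2.INTER_CUBIC))
E
```

```text
(no output)
```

View pics/h.png

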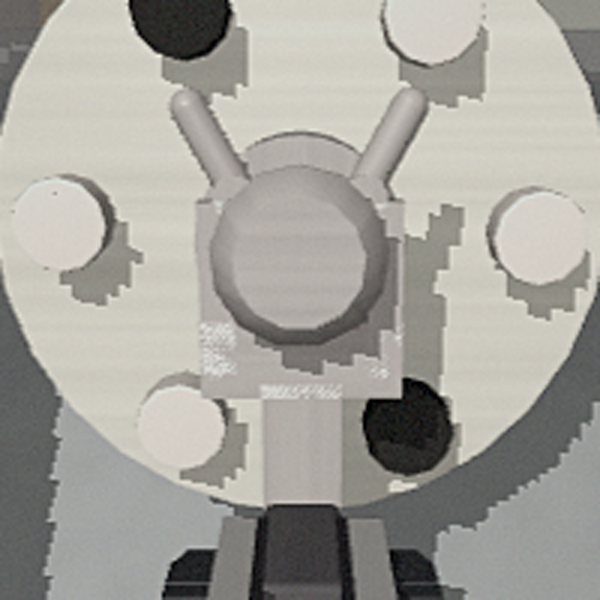

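The lips (~(235,175),(370,175)) are past the shaft and the clip is centred on the head at (299,255): it has snapped on. A small seating push before releasing:

{"op": "step_arm", "data": {"increments": [{"offset": [0.001,0,0],"dr": [0,0,0],"gripper": 0.008},{"offset": [0.002,0,0],"dr": [0,0,0],"gripper": 0.008},{"offset": [0.002,0,0],"dr": [0,0,0],"gripper": 0.008}]}}

```text
clock: 15.55
eef_pos: [0.5803, 0.1518, 0.0987]
eef_rot: [0.961, 0.097, 0.256, -0.027]
contact_force: [1.1, 0.2, -0.3]
gripper_width: 0.01
```

```bash
python3 st.py
```

```text
15.55 F tool [0.9 0.  0.8] bore in groove frame (x,-y,-z): [ 0.0002  0.0015 -0.0002] 0.01003485236965736
```

{"op": "step_arm", "data": {"increments": [{"offset": [0.0005,0,0],"dr": [0,0,0],"gripper": 0.008},{"offset": [0.001,0,0],"dr": [0,0,0],"gripper": 0.008},{"offset": [0.001,0,0],"dr": [0,0,0],"gripper": 0.008},{"offset": [0.001,0,0],"dr": [0,0,0],"gripper": 0.008}]}}

```text
clock: 16.05
eef_pos: [0.581, 0.152, 0.099]
eef_rot: [0.962, 0.097, 0.256, -0.027]
contact_force: [-1.8, -0.4, -0.1]
gripper_width: 0.01
```

```bash
python3 st.py
```

```text
16.05 F tool [-1.7 -0.  -0.8] bore in groove frame (x,-y,-z): [ 0.001   0.0014 -0.0001] 0.009987706636368976
```

Pushing past centre, the axial force went from +1.3 to −1.7 N, so the clip is seated. Releasing and backing off along the shaft axis.

{"op": "step_arm", "data": {"increments": [{"offset": [0,0,0],"dr": [0,0,0],"gripper": 0.035},{"offset": [0,0,0],"dr": [0,0,0],"gripper": 0.035},{"offset": [0,0,0],"dr": [0,0,0],"gripper": 0.035},{"offset": [0,0,-0.01],"dr": [0,0,0],"gripper": 0.035},{"offset": [0,0,-0.03],"dr": [0,0,0],"gripper": 0.035},{"offset": [0,0,-0.06],"dr": [0,0,0],"gripper": 0.035},{"offset": [0,0,-0.1],"dr": [0,0,0],"gripper": 0.035},{"offset": [-0.02,0,-0.12],"dr": [0,0,0],"gripper": 0.035},{"offset": [-0.02,0,-0.12],"dr": [0,0,0],"gripper": 0.035}]}}

```text
clock: 17.18
eef_pos: [0.5052, 0.1366, 0.1952]
eef_rot: [0.961, 0.097, 0.258, -0.027]
contact_force: [0.2, 0.1, -0.8]
gripper_width: 0.0353
```

```bash
python3 - <<'E'
from tgt import *
for i in range(3):vision.camera('top')
w=vision.camera('wrist');t=vision.camera('top');s=vision.camera('side')
o=env.get_obs();KE=cam('wrist',o);print(o['clock'],o['contact_force'],'groove/head pix',proj(KE,[g]))
out=np.zeros((600,800,3),np.uint8);out[:384,:512]=w
out[:288,512:]=cv2.resize(s[140:260,110:230],(288,288),interpolation=cv2.INTER_CUBIC);out[384:,:]=cv2.resize(t[85:193,130:530],(800,216)) if 0 else 0
out[384:,:576]=cv2.resize(t[80:260,40:512],(576,216),interpolation=cv2.INTER_AREA)
cv2.imwrite('pics/i.png',out)
E
```

```text
17.475 [-0.31424714 -0.1780915  -0.13533157] groove/head pix [[254.96119877  94.99922831]]
```

View pics/i.png

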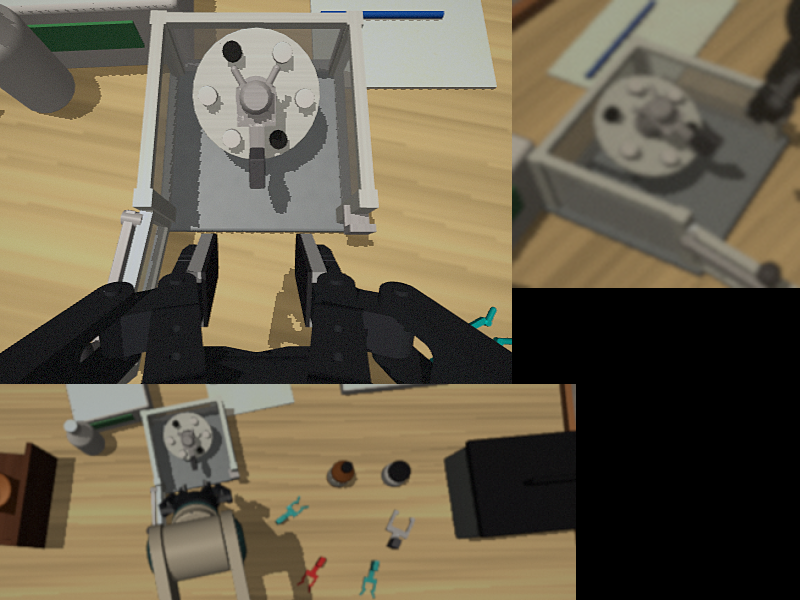

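The clip is on the shaft at wrist (257,95) with its lips past the shaft and its block hanging free. The gate is wide open and the bystanders have not moved. Nothing touches the robot, so I'm handing in.

```bash
python3 -c "
from rig import env
print(env.close_job())"
```

```text
the job is handed in; nothing more can be done
None
```

The job is done and handed in at about 17.5 s. I lifted the latch by its knob and swung the gate to about 1.7 rad. I then took the small grey clip from the bench, pushed it onto the shaft groove, let it go and backed the arm off.

**Clip:** the wrist picture showed both lips past the shaft and the clip centred on it. While I still held it, the force along the push changed from +1.3 to −1.7 N as I pushed past centre, which fits a clip seated in its groove. By the arm's measured position the bore was within about 1.5 mm of the modelled groove middle. About 1.3 mm of that was a sideways correction I made from the wrist image.

**Everything else:** the final pictures showed the gate still open, and the bottles, jar and oversize clip where they stood. The coloured look-alikes had not moved either. Nothing was touching the robot; the residual force was about 0.4 N.

**Disagreement:** the first estimate of the mixer's position, from the fixed cameras, was about 4–5 mm off the wrist-camera one. I used the wrist-camera value, and the close views before insertion agreed with it to within about 1–2 mm. I did not measure the clip's sag after release; I only looked at it in the pictures.

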